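# Knock the wide-bore collet out of the ejector stand

### The arm

A 6-joint arm with a two-finger parallel gripper is mounted at the origin on the work surface. World frame = base frame: x ahead of the robot, y to its left, z up, the work surface at z = 0. Lengths are in m, angles in degrees, forces in N, time in s.
With the tool pointing down it reaches from about 0.4 to 0.825 m from the base axis. Payload 7 kg.
Tool frame: the origin (TCP) lies between the finger pads; the fingertips stand 25 mm ahead of it and the grasp point (between the pads) lies 6 mm ahead of it; z points along the fingers, y is the line along which they close (so a half turn about z gives the same grasp; the last joint's range is limited). The gripper opens to 88 mm and grips with 3 to 60 N. Pads are 19 mm wide; open, the fingers measure 130 mm over their backs; the gripper's body (78 mm by 193 mm) begins 47 mm behind the grasp point.
Start: joints at [90.476, 20.546, 0.682, 0, -70.136, -16.507], TCP at [0.186, 0.649, 0.252] pointing down, gripper open.
Joint ranges: [-176.03, 176.03], [-82.01, 121.73], [-58.28, 71.71], [-173.87, 95.51], [-174.79, -0.11], [-173.66, 173.66]. Speed limits (degrees/s): [136.94, 136.94, 172.46, 180, 180, 180].

### API

Orientations are given as [roll, pitch, yaw] about the fixed x, y, z axes, in that order (R = Rz(yaw) Ry(pitch) Rx(roll)).
In Python, from plant import r gives the robot as it stands.
- The arm moves only by the shell command python3 -m crank 'ROWS' [FORCE]. ROWS is JSON, a list of rows, each a list of 3 entries, a list of its own where there are three numbers: the turn, a rotation vector about the tool's x, y, z in degrees, then the shift along the tool's x, y, z in cm, then the closure, from -1 (fully open) to 1 (shut). In form: [[[wx, wy, wz], [dx, dy, dz], fingers], ...]. A call has 1 to 8 rows; each row shifts and turns the commanded pose from where the row before left it, along the tool's axes as they then stand; what a row does not reach is not made up. A row lasts 1/10 s, in which the tool goes at most 50 mm and 8.59 degrees, less where a joint would pass 70% of its speed; a pose out of reach is approached as far as the arm can. A call with a gripper value outside its range is refused whole. The fingers move at their own pace and stop on an object; FORCE is the grip in N (left out, the last holds). Time passes only in rows, so rows that do not move let the fingers close. It gives the time, the measured TCP pose, the force, the opening and the grip force at its end, in the units of the state.
- r.get_state(): the state, without advancing time (a new reading comes with each control period).
- r.capture(name): name is "side" or "top"; returns a dict with "color" (400x640x3 uint8, red, green, blue), "range_z" (400x640 float32, m along the optical axis (not along the pixel's ray), 0 where there is no reading), "intrinsics" (3x3 intrinsics, pixels), "k1" (the pictures are not rectified: a ray, as slopes to the right and down, at radius r is drawn at 1 + k1 r^2 times it, then the intrinsics apply), "world_from_camera" (4x4, takes a point from camera to world coordinates). Camera axes: x right, y down, z forward; pixel columns grow to the right and rows downward; lengths in m; the calibration is good to about 2 mm. A picture is of the moment at which its call begins.
- r.close_job(): hands the job in; it is judged then, once.
The state is a dict: "time_s": time; "joints": joint angles; "qd": joint speeds; "joint_torque": joint torques, N m; "tcp_pos": TCP position; "eef_rot": TCP orientation; "contact_force": force on the tool from outside, world axes, zero at the start; "moment": the same for the moment, N m; "gripper_width": finger opening in m; "gripper_force": force on a finger pad.
Only numpy, scipy, OpenCV 4.12 (cv2) and the standard library are available. Lean on these libraries where they do the work, as an engineer would, in place of code of your own. Each camera call takes 0.05 s, during which the arm holds its last target. There are 200 camera calls.

### The job

Two spring collets sit flush in the pockets of the green knock-out stand. Press the lever in front of the one with the wide bore fully down so that its ejector pushes that collet up, take your hand off the lever, then grip the raised collet and stand it upright on the floor of the empty shallow wooden tray, letting go only once it is down. Leave the narrow-bore collet seated in its pocket.

Things in the scene. Friction and masses are not known exactly. Their poses are not given: they have to be found in the camera images.
- collet_wide: Wide-bore spring collet, plain steel sleeve, outside diameter 34 mm all along, 40 mm tall, 0.1 to 0.2 kg, slotted; dark bore 22 mm across on its top face (grip the outside only: the bore cannot be entered). Origin: centre of its underside, z up its axis. Starts upright in either pocket of the stand, top flush with the stand's top.
- collet_narrow: Narrow-bore spring collet, same outside (34 mm diameter, 40 mm tall, plain steel), but the bore on its top face is only 8 mm across. Origin: centre of its underside, z up. It starts in the other pocket and stays there.
- stand: Green knock-out stand, fixed: block 110 mm (x) by 200 mm (y), flat top 80 mm above the table, yaw within 0.3 rad. Origin: centre of its underside at table height, z up, x towards its lever side, away from the robot. Round pockets 38 mm wide, 40 mm deep at x = 0, y = +50 and -50 mm, each with its own ejector and lever at the same y.
- pads (a point): Fixed point midway between the two steel lever pads (34 mm in x, 40 mm in y), whose top centres lie at y = +50 and -50 mm from it in the stand's frame, 58 mm above the table, sloping up outwards 19 degrees. Pressed down (4 to 8 N) a pad sinks 41 mm to a firm stop, moving 4 mm outwards, and its collet rises 27 mm in proportion; lever and collet stay where they are left.
- tray: Shallow light-wood tray, fixed, empty, 130 mm square outside, walls 6 mm thick, rim 16 mm above the table, inner floor 6 mm above the table. Origin: centre of its underside at table height, z up. A loose smaller collet stands on the table 45 mm beyond its +x side.

How it is judged:
By the outcome, as a careful person would: the job done as asked, in the order asked, and still so for the second after the job is handed in, with the robot touching nothing.
It also fails if it takes over 45 s, if anything falls off the work surface, if the arm or the gripper's body presses on something with over 40 N, if the wrist force passes 120 N, or if a joint passes its speed limit or range.

## Working session

There is one attempt and no reset: what is moved stays moved. The work goes in short steps, Python scripts to look and compute and a shell command to move; the robot and the scene stay as the last step left them, time stands still between calls to the robot, and variables do not carry over. Pictures are saved under pics/ and viewed, at most 10 in all, crops included, and the job is handed in when it is done.

```bash
ls; mkdir -p pics
cat > h.py <<'E'
import numpy as np,cv2
from plant import r
from scipy.spatial.transform import Rotation as R
def cap(n):
    c=r.capture(n); np.savez(''+n+'.npz',**c); return c
def ray(c,u,v):
    K=np.array(c['intrinsics']);k=float(c['k1'])
    return cv2.undistortPoints(np.array([[[u,v]]],float),K,np.array([k,0,0,0]))[0,0]
def pt(c,u,v,z=None):
    s=np.append(ray(c,u,v),1);T=np.array(c['world_from_camera'])
    if z is None: 
        d=c['range_z'][int(v)-1:int(v)+2,int(u)-1:int(u)+2];d=np.median(d[d>0]) if (d>0).any() else np.nan
    else: d=(z-T[2,3])/(T[:3,:3]@s)[2]
    return T[:3,:3]@(s*d)+T[:3,3]
def cloud(c):
    K=np.array(c['intrinsics']);k=float(c['k1']);v,u=np.mgrid[:400,:640]
    p=cv2.undistortPoints(np.stack([u,v],-1).reshape(-1,1,2).astype(float),K,np.array([k,0,0,0]))[:,0]
    d=c['range_z'].reshape(-1,1);T=np.array(c['world_from_camera'])
    P=np.c_[p*d,d]@T[:3,:3].T+T[:3,3];P[d[:,0]==0]=np.nan
    return P.reshape(400,640,3)
def delta(pos,rot):
    "remaining tool-frame shift (cm), turn (rotvec deg) to target"
    s=r.get_state();A=R.from_euler('xyz',s['eef_rot'],degrees=True);B=R.from_euler('xyz',rot,degrees=True)
    return (A.inv().apply(np.array(pos)-s['tcp_pos'])*100).round(2),(A.inv()*B).as_rotvec(degrees=True).round(2)
E
python3 - <<'E'
from h import *
for n in('top','side'):
    c=cap(n);cv2.imwrite(f'pics/{n}1.png',c['color'][:,:,::-1]);print(n,c['k1'],np.round(c['world_from_camera'],3).tolist())
s=r.get_state();print(s)
E
```

```text
pics
top 0.010466387483093153 [[-0.015, -0.994, 0.109, 0.463], [-1.0, 0.015, -0.002, -0.066], [0.0, -0.11, -0.994, 0.924], [0.0, 0.0, 0.0, 1.0]]
side 0.035436177245580285 [[-0.915, -0.279, 0.291, 0.319], [-0.403, 0.643, -0.651, 0.455], [-0.006, -0.713, -0.701, 0.581], [0.0, 0.0, 0.0, 1.0]]
{'time_s': 0.1, 'joints': array([ 9.04767381e+01,  2.05865947e+01,  6.39902736e-01, -1.83305927e-02,
       -7.01353215e+01, -1.65073039e+01]), 'qd': array([-0.06496121, -0.15537819,  0.03271271,  0.25395729,  0.0978894 ,
       -0.07564302]), 'joint_torque': array([-1.32663590e-03, -5.84159410e+01,  2.93752974e+01,  7.01541871e+00,
        1.01934996e-02, -5.01192790e-05]), 'tcp_pos': array([0.1863054 , 0.64837135, 0.25072947]), 'eef_rot': array([ 1.79916470e+02, -6.78263052e-03, -1.60368019e+01]), 'contact_force': array([ 0.09629639, -0.48464069,  0.05929891]), 'moment': array([-0.03118805, -0.01053868,  0.01602394]), 'gripper_force': 0.0, 'gripper_width': 0.08758671740447085}
```

View pics/top1.png

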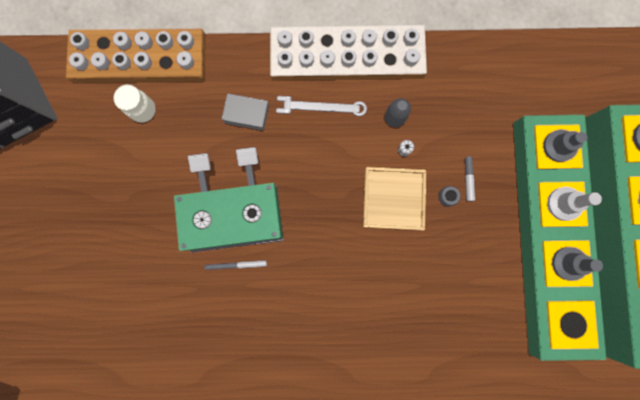

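View pics/side1.png

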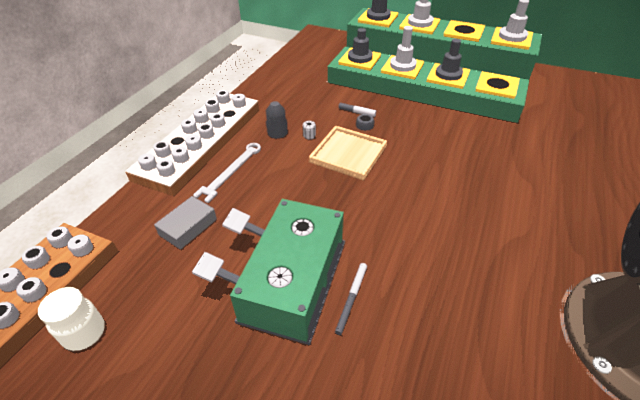

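The top view shows the wide-bore collet at about (252,213) with its pad at (246,157). The narrow-bore collet is at (202,219) with its pad at (199,162). The tray is at (395,198). The side view agrees, with the wide bore at (302,227) and its pad at (236,221).

Run:
```python
from h import *
for n,cw,cn,pw,pn in(('top',(252,213),(202,219),(246.5,156.5),(199,162.5)),('side',(302,227),(280,276),(236,221),(208,267))):
    c=dict(np.load(n+'.npz'));P=cloud(c)
    print(n,'collets',pt(c,*cw,.08).round(4),pt(c,*cn,.08).round(4),'pads',pt(c,*pw,.058).round(4),pt(c,*pn,.058).round(4), 'depth pads',pt(c,*pw).round(4),pt(c,*pn).round(4))
    hsv=cv2.cvtColor(c['color'],cv2.COLOR_RGB2HSV)
    X=P[...,0];Y=P[...,1];Z=P[...,2]
    m=(abs(Z-.08)<.006)&(X>.3)&(X<.65)&(Y>-.1)&(Y<.25)
    k,lab,st,ce=cv2.connectedComponentsWithStats(m.astype(np.uint8));b=1+st[1:,4].argmax()
    q=P[lab==b];box=cv2.minAreaRect((q[:,:2]*1000).astype(np.float32));print('stand top',box,np.median(q[:,2]))
    m=(hsv[...,0]>8)&(hsv[...,0]<28)&(hsv[...,2]>180)&(hsv[...,1]>60)&(abs(Z-.01)<.02)&(X>.3)&(X<.75)
    k,lab,st,ce=cv2.connectedComponentsWithStats(m.astype(np.uint8));b=1+st[1:,4].argmax()
    q=P[lab==b];print('tray',cv2.minAreaRect((q[:,:2]*1000).astype(np.float32)),np.nanpercentile(q[:,2],[5,50,95]),ce[b])
    for z in(.03,):
        m=(Z>z)&(X>.3)&(X<.75)&(Y>-.35)&(Y<.3);k,lab,st,ce=cv2.connectedComponentsWithStats(m.astype(np.uint8))
        for i in range(1,k):
            if st[i,4]>25: q=P[lab==i];print('  obj',np.nanmin(q,0).round(3),np.nanmax(q,0).round(3))
```

```text
top collets [0.5271 0.0622 0.08  ] [0.5167 0.1616 0.08  ] pads [0.6464 0.0772 0.058 ] [0.6352 0.1754 0.058 ] depth pads [0.6462 0.0771 0.059 ] [0.6351 0.1753 0.0584]
stand top ((521.9678955078125, 113.3085708618164), (110.53718566894531, 202.82650756835938), 6.540716648101807) 0.08043397051261697
tray ((562.1052856445312, -235.813720703125), (129.78182983398438, 134.00584411621094), 86.30079650878906) [0.00394248 0.0071276  0.01690628] [394.5951794  198.00493016]
  obj [ 0.72 -0.27  0.03] [ 0.75  -0.222  0.081]
  obj [0.719 0.042 0.03 ] [0.75  0.133 0.035]
  obj [ 0.655 -0.275  0.03 ] [ 0.683 -0.248  0.038]
  obj [0.456 0.006 0.032] [0.664 0.219 0.086]
side collets [0.5272 0.065  0.08  ] [0.5156 0.1623 0.08  ] pads [0.6453 0.0803 0.058 ] [0.6335 0.1787 0.058 ] depth pads [0.6464 0.0789 0.0561] [0.6344 0.178  0.0565]
stand top ((522.0001831054688, 112.98672485351562), (112.08306884765625, 201.94436645507812), 6.407582759857178) 0.07908133945444829
tray ((564.8250732421875, -246.01596069335938), (155.0566864013672, 143.42694091796875), 86.11888885498047) [0.00297987 0.00695658 0.01604276] [348.464      151.66030769]
  obj [ 0.721 -0.263  0.03 ] [ 0.75  -0.219  0.08 ]
  obj [ 0.653 -0.276  0.03 ] [ 0.683 -0.248  0.037]
  obj [0.456 0.007 0.03 ] [0.665 0.219 0.083]
```

```bash
python3 -m crank '[[[0,0,-7.5],[0,0,0],1],[[0,0,-7.5],[0,0,0],1],[[0,0,-7.5],[0,0,0],1],[[0,0,0],[2.6,4.1,0],1],[[0,0,0],[2.6,4.1,0],1],[[0,0,0],[2.6,4.1,0],1],[[0,0,0],[2.6,4.1,0],1],[[0,0,0],[2.6,4.1,0],1]]' 30
python3 -m crank '[[[0,0,0],[2.6,4.1,0],1],[[0,0,0],[2.6,4.1,0],1],[[0,0,0],[2.6,4.1,0],1],[[0,0,0],[2.6,4.1,0],1],[[0,0,0],[2.6,4.1,0],1],[[0,0,0],[2.6,4.1,0],1],[[0,0,0],[2.6,4.1,0],1],[[0,0,0],[2.6,4.1,0],1]]'
python3 - <<'E'
from h import *
print(delta([.648,.078,.12],[180,0,6.5]))
E
```

```text
time_s: 0.9
tcp_pos: [0.3394, 0.4578, 0.2513]
eef_rot: [180.0, 0.0, 6.5]
contact_force: [0.3, 0.6, 0.1]
gripper_width: 0.0289
gripper_force: 0.0
time_s: 1.7
tcp_pos: [0.5831, 0.1554, 0.2514]
eef_rot: [180.0, 0.0, 6.5]
contact_force: [1.6, 1.0, 0.3]
gripper_width: 0.0002
gripper_force: 0.0
(array([ 5.58,  8.42, 13.14]), array([ 0.  ,  0.02, -0.02]))
```

```bash
python3 -m crank '[[[0,0,0],[2.8,4.1,0],1],[[0,0,0],[2.8,4.2,0],1],[[0,0,0],[0,0.1,4.5],1],[[0,0,0],[0,0,4.5],1],[[0,0,0],[0,0,4.1],1],[[0,0,0],[0,0,0],1]]'
python3 - <<'E'
from h import *
print(delta([.648,.078,.09],[180,0,6.5]))
a=cap('top')['color'];b=cap('side')['color'];cv2.imwrite('pics/2.png',cv2.resize(np.hstack([a[100:280,140:340],b[120:300,140:340]]),None,fx=2,fy=2)[:,:,::-1])
E
```

```text
time_s: 2.3
tcp_pos: [0.6431, 0.0789, 0.114]
eef_rot: [179.9, 0.7, 6.4]
contact_force: [-0.0, -0.2, -0.1]
gripper_width: 0.0005
gripper_force: 0.0
(array([0.51, 0.14, 2.4 ]), array([ 0.11,  0.65, -0.13]))
```

View pics/2.png

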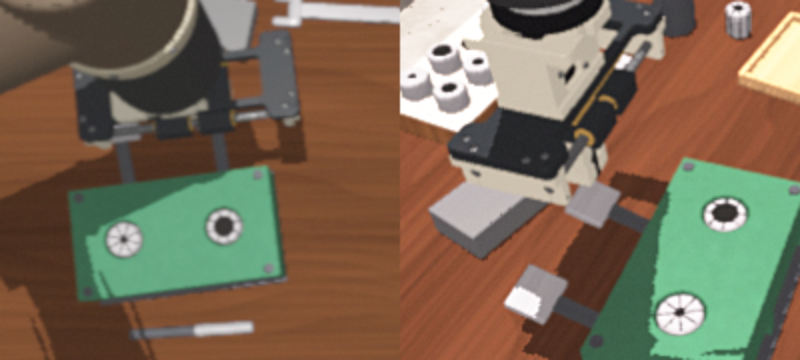

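The crop shows the closed fingers over the pad in line with the wide bore (top-right pad in the side half), and both collets are still flush. I'll correct the 5 mm offset and press.

```bash
python3 -m crank '[[[0,0.65,0],[0.5,0.1,0],1],[[0,0,0],[0,0,1.2],1],[[0,0,0],[0,0,1],1],[[0,0,0],[0,0,0],1]]'
python3 -m crank '[[[0,0,0],[0,0,0.6],1],[[0,0,0],[0,0,0.6],1],[[0,0,0],[0,0,0.6],1],[[0,0,0],[0,0,0],1]]'
```

```text
time_s: 2.8
tcp_pos: [0.6515, 0.0799, 0.0972]
eef_rot: [180.0, -0.5, 6.5]
contact_force: [-0.6, -0.7, -0.5]
gripper_width: 0.0006
gripper_force: 0.0
time_s: 3.2
tcp_pos: [0.6532, 0.0802, 0.0803]
eef_rot: [180.0, -0.7, 6.5]
contact_force: [0.5, 0.5, 1.1]
gripper_width: 0.0002
gripper_force: 0.4
```

```bash
python3 -m crank '[[[0,0.6,0],[-0.3,0.1,0.4],1],[[0,0,0],[0,0,0.5],1],[[0,0,0],[0,0,0],1]]'
python3 - <<'E'
from h import *
print(r.get_state()['contact_force'])
a=cap('top')['color'];b=cap('side')['color'];cv2.imwrite('pics/3.png',cv2.resize(np.hstack([a[100:280,140:340],b[120:300,140:340]]),None,fx=2,fy=2)[:,:,::-1])
E
```

```text
time_s: 3.5
tcp_pos: [0.6499, 0.0788, 0.0715]
eef_rot: [-180.0, -1.3, 6.5]
contact_force: [0.8, 0.2, 1.4]
gripper_width: 0.0004
gripper_force: 0.9
[0.82112189 0.1552995  1.39860251]
```

View pics/3.png

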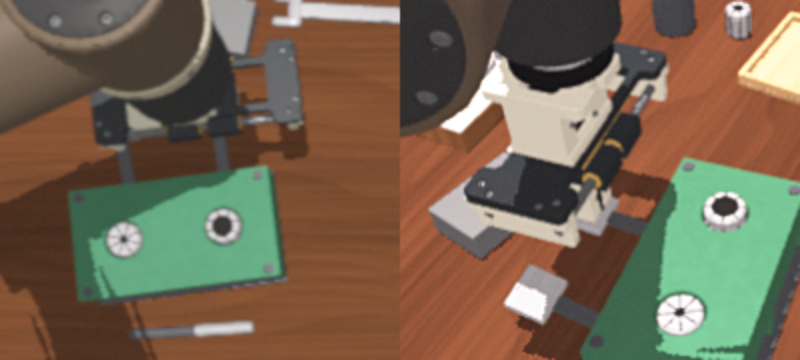

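The wide-bore collet is rising (side half, at (723,210)) and the narrow one is still flush. I'll keep pressing to the stop.

```bash
python3 -m crank '[[[0,-1.2,0],[0,0,0.5],1],[[0,0,0],[0,0,0.6],1],[[0,0,0],[0,0,0.6],1],[[0,0,0],[0,0,0.4],1],[[0,0,0],[0,0,0],1],[[0,0,0],[0,0,0],1]]'
python3 -m crank '[[[0,0,0],[0,0,0.2],1],[[0,0,0],[0,0,0.2],1],[[0,0,0],[0,0,0],1]]'
```

```text
time_s: 4.2
tcp_pos: [0.6502, 0.0787, 0.0506]
eef_rot: [-180.0, -0.1, 6.5]
contact_force: [2.0, 0.5, 2.9]
gripper_width: 0.0006
gripper_force: 1.4
time_s: 4.5
tcp_pos: [0.6499, 0.0787, 0.0465]
eef_rot: [180.0, -0.0, 6.5]
contact_force: [0.6, 0.2, 3.7]
gripper_width: 0.0001
gripper_force: 1.8
```

```bash
python3 -m crank '[[[0,0,0],[0,0,0.2],1],[[0,0,0],[0,0,0.1],1],[[0,0,0],[0,0,0],1]]'
python3 -m crank '[[[0,0,0],[0,0,0.1],1],[[0,0,0],[0,0,0],1],[[0,0,0],[0,0,0],1]]'
python3 -m crank '[[[0,0,0],[0,0,0.1],1],[[0,0,0],[0,0,0],1],[[0,0,0],[0,0,0],1]]'
```

```text
time_s: 4.8
tcp_pos: [0.6497, 0.0787, 0.0441]
eef_rot: [180.0, -0.0, 6.5]
contact_force: [-1.0, -0.2, 8.9]
gripper_width: 0.0007
gripper_force: 4.0
time_s: 5.1
tcp_pos: [0.6498, 0.0787, 0.0438]
eef_rot: [180.0, -0.0, 6.5]
contact_force: [-2.4, 0.9, 13.6]
gripper_width: 0.0005
gripper_force: 6.3
time_s: 5.4
tcp_pos: [0.6498, 0.0787, 0.0436]
eef_rot: [180.0, -0.1, 6.5]
contact_force: [-5.2, -0.1, 19.1]
gripper_width: 0.0
gripper_force: 8.8
```

The force rises sharply with almost no more travel, so the lever is at its stop. I'll lift straight off and look at the collet.

```bash
python3 -m crank '[[[0,0,0],[0,0,-1],1],[[0,0,0],[0,0,-4],1],[[0,0,0],[0,0,-4.5],1],[[0,0,0],[0,0,-4.5],1],[[0,0,0],[0,0,-2],-1],[[0,0,0],[0,0,0],-1],[[0,0,0],[0,0,0],-1]]'
python3 - <<'E'
from h import *
for n in('top','side'):
    c=cap(n);P=cloud(c)
    m=(P[...,2]>.09)&(P[...,2]<.118)&(np.hypot(P[...,0]-.527,P[...,1]-.063)<.03)
    q=P[m];print(n,len(q),q[:,2].max(),np.median(q[:,2]));t=q[q[:,2]>.101];print(t.min(0),t.max(0),cv2.minEnclosingCircle((t[:,:2]*1000).astype(np.float32)))
    cv2.imwrite(f'pics/4{n}.png',cv2.resize(c['color'][100:300,140:440],None,fx=2,fy=2)[:,:,::-1])
print(delta([.5275,.063,.2],[180,0,6.5]))
E
```

```text
time_s: 6.1
tcp_pos: [0.6489, 0.0786, 0.2011]
eef_rot: [-180.0, 0.0, 6.4]
contact_force: [-0.3, 0.6, -1.1]
gripper_width: 0.0187
gripper_force: 0.0
top 253 0.11156373530822017 0.10728069725551903
[0.51160852 0.04654465 0.10206896] [0.54270442 0.07775864 0.11156374] ((527.2080688476562, 62.27124786376953), 16.63370704650879)
side 388 0.10849359091473676 0.10529665210100575
[0.5104205  0.04743058 0.10107849] [0.5442085  0.08024616 0.10849359] ((527.209228515625, 63.33740997314453), 17.232500076293945)
(array([-12.21,   0.17,   0.  ]), array([ 0.02,  0.15, -0.05]))
```

View pics/4side.png

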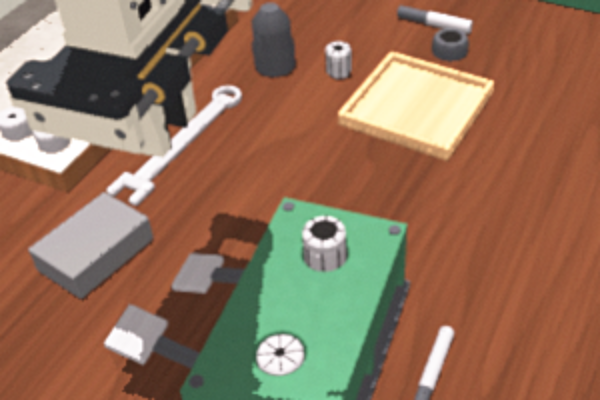

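The wide-bore collet stands proud at (325,243) in the crop and its lever is down. The narrow one is seated at (280,352). The collet centre measures (0.527, 0.063) with its top at 0.107 m, which is what a full 27 mm rise should give.

```bash
python3 -m crank '[[[0,0,0],[-4,0.2,0],-1],[[0,0,0],[-4,0,0],-1],[[0,0,0],[-4.2,0,0],-1],[[0,0,0],[0,0,0],-1],[[0,0,0],[0,0,0],-1]]'
python3 - <<'E'
from h import *
s=r.get_state();print(s['gripper_width'],delta([.5272,.0628,.109],[180,0,6.5]))
E
```

```text
time_s: 6.7
tcp_pos: [0.5278, 0.0627, 0.2009]
eef_rot: [180.0, 0.0, 6.5]
contact_force: [0.4, 0.5, 0.4]
gripper_width: 0.0672
gripper_force: 0.0
0.06718863142808779 (array([-0.06, -0.02,  9.19]), array([ 0.02,  0.02, -0.  ]))
```

```bash
python3 -m crank '[[[0,0,0],[0,0,0],-1],[[0,0,0],[0,0,0],-1],[[0,0,0],[0,0,3.5],-1],[[0,0,0],[0,0,3],-1],[[0,0,0],[0,0,1.7],-1],[[0,0,0],[0,0,1],-1],[[0,0,0],[0,0,0],-1],[[0,0,0],[0,0,0],-1]]'
python3 -m crank '[[[0,0,0],[0,0,0],0.4],[[0,0,0],[0,0,0],0.4],[[0,0,0],[0,0,0],0.4],[[0,0,0],[0,0,0],0.4],[[0,0,0],[0,0,0],1],[[0,0,0],[0,0,0],1],[[0,0,0],[0,0,0],1],[[0,0,0],[0,0,0],1]]' 25
```

```text
time_s: 7.5
tcp_pos: [0.5297, 0.0631, 0.1098]
eef_rot: [180.0, -0.1, 6.5]
contact_force: [0.3, -1.3, 0.1]
gripper_width: 0.0875
gripper_force: 0.0
time_s: 8.3
tcp_pos: [0.529, 0.063, 0.1095]
eef_rot: [-180.0, -0.1, 6.5]
contact_force: [-0.9, -0.0, 0.1]
gripper_width: 0.0333
gripper_force: 25.0
```

Gripped at a 33 mm opening, which fits the 34 mm collet. I'll lift slowly.

```bash
python3 -m crank '[[[0,0,0],[0,0,-0.5],1],[[0,0,0],[0,0,-1],1],[[0,0,0],[0,0,-1.5],1],[[0,0,0],[0,0,-3],1],[[0,0,0],[0,0,-3],1],[[0,0,0],[0,0,0],1],[[0,0,0],[0,0,0],1]]'
python3 - <<'E'
from h import *
c=dict(np.load('top.npz'));c2=cap('top');P=cloud(c2);X,Y,Z=P[...,0],P[...,1],P[...,2]
hsv=cv2.cvtColor(c2['color'],cv2.COLOR_RGB2HSV)
m=(hsv[...,0]>8)&(hsv[...,0]<28)&(hsv[...,2]>180)&(hsv[...,1]>60)&(abs(Z-.01)<.02)&(X>.45)&(X<.68)&(Y<-.13)&(Y>-.34)
k,lab,st,ce=cv2.connectedComponentsWithStats(m.astype(np.uint8));b=1+st[1:,4].argmax()
pts=np.argwhere(lab==b)[:,::-1].astype(np.float32);bx=cv2.boxPoints(cv2.minAreaRect(pts));w=np.array([pt(c2,u,v,.016) for u,v in bx]);print(w.round(3),w.mean(0))
print(delta([.562,-.236,.2],[180,0,-4]))
b=cap('side')['color'];cv2.imwrite('pics/5.png',cv2.resize(b[60:300,180:440],None,fx=2,fy=2)[:,:,::-1])
E
```

```text
time_s: 9.0
tcp_pos: [0.5291, 0.0631, 0.2005]
eef_rot: [-179.9, -0.2, 6.5]
contact_force: [-0.7, -0.6, -2.3]
gripper_width: 0.0331
gripper_force: 25.0
[[ 0.499 -0.165  0.016]
 [ 0.63  -0.174  0.016]
 [ 0.622 -0.306  0.016]
 [ 0.491 -0.295  0.016]] [ 0.56055593 -0.2349665   0.016     ]
(array([-3.000e-02,  3.008e+01, -6.000e-02]), array([-0.03, -0.05, 10.45]))
```

View pics/5.png

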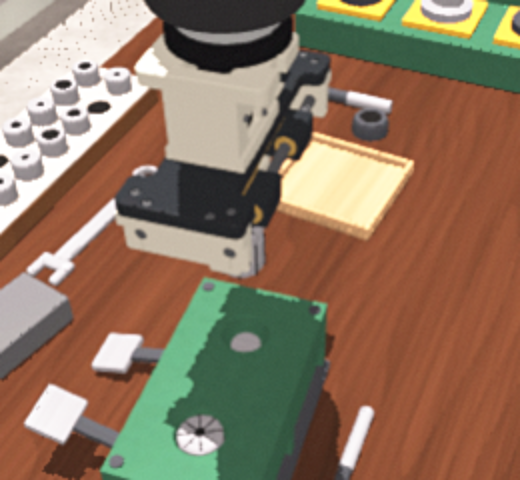

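The collet is clear of the pocket, which shows the ejector at (245,342), and the narrow one is still seated at (200,433). Next I'll carry it over the tray centre.

```bash
python3 -m crank '[[[0,0,0],[0,2,0],1],[[0,0,0],[0,4.5,0],1],[[0,0,0],[0,4.7,0],1],[[0,0,0],[0,4.7,0],1],[[0,0,0],[0,4.7,0],1],[[0,0,0],[0,4.5,0],1],[[0,0,0],[0,3,0],1],[[0,0,0],[0,2,0],1]]'
python3 -m crank '[[[0,0,0],[0,0,0],1],[[0,0,0],[0,0,3],1],[[0,0,0],[0,0,4],1],[[0,0,0],[0,0,4],1],[[0,0,0],[0,0,2.5],1],[[0,0,0],[0,0,0.5],1],[[0,0,0],[0,0,0],1],[[0,0,0],[0,0,0],1]]'
python3 - <<'E'
from h import *
print(delta([.562,-.236,.0485],[180,0,6.5]))
E
```

```text
time_s: 9.9
tcp_pos: [0.562, -0.2384, 0.1977]
eef_rot: [-180.0, 0.1, 6.4]
contact_force: [1.1, 0.6, -2.0]
gripper_width: 0.033
gripper_force: 25.0
time_s: 10.7
tcp_pos: [0.564, -0.236, 0.0607]
eef_rot: [180.0, -0.1, 6.5]
contact_force: [-0.1, -0.0, -1.3]
gripper_width: 0.0336
gripper_force: 25.0
(array([-0.2 , -0.02,  1.22]), array([ 0.04, -0.14,  0.01]))
```

```bash
python3 -m crank '[[[0,0,0],[0,0,0.4],1],[[0,0,0],[0,0,0.3],1],[[0,0,0],[0,0,0.2],1],[[0,0,0],[0,0,0.1],1],[[0,0,0],[0,0,0],1],[[0,0,0],[0,0,0],1]]'
python3 -m crank '[[[0,0,0],[0,0,0.1],1],[[0,0,0],[0,0,0],1],[[0,0,0],[0,0,0],1]]'
python3 -m crank '[[[0,0,0],[0,0,0.1],1],[[0,0,0],[0,0,0],1],[[0,0,0],[0,0,0],1]]'
```

```text
time_s: 11.3
tcp_pos: [0.563, -0.2361, 0.0495]
eef_rot: [180.0, -0.1, 6.5]
contact_force: [0.2, -0.3, -1.4]
gripper_width: 0.0335
gripper_force: 25.0
time_s: 11.6
tcp_pos: [0.5631, -0.2361, 0.0485]
eef_rot: [180.0, -0.1, 6.5]
contact_force: [0.6, -0.7, -0.6]
gripper_width: 0.0333
gripper_force: 25.0
time_s: 11.9
tcp_pos: [0.5632, -0.2361, 0.0485]
eef_rot: [180.0, -0.1, 6.5]
contact_force: [-3.5, 1.5, 7.7]
gripper_width: 0.0334
gripper_force: 25.0
```

It's on the floor (7.7 N upward, height as predicted). I'll open and then retreat.

```bash
python3 -m crank '[[[0,0,0],[0,0,-0.1],1],[[0,0,0],[0,0,0],0.1],[[0,0,0],[0,0,0],-0.2],[[0,0,0],[0,0,0],-1],[[0,0,0],[0,0,0],-1],[[0,0,0],[0,0,0],-1],[[0,0,0],[0,0,0],-1],[[0,0,0],[0,0,0],-1]]'
python3 -m crank '[[[0,0,0],[0,0,-1],-1],[[0,0,0],[0,0,-3],-1],[[0,0,0],[0,0,-4],-1],[[0,0,0],[0,0,-4],-1],[[0,0,0],[0,0,-4],-1],[[0,0,0],[0,0,0],-1],[[0,0,0],[0,0,0],-1],[[0,0,0],[0,0,0],-1]]'
python3 - <<'E'
from h import *
b=cap('side')['color'];cv2.imwrite('pics/6.png',cv2.resize(b[60:300,180:440],None,fx=2,fy=2)[:,:,::-1])
E
```

```text
time_s: 12.7
tcp_pos: [0.563, -0.2361, 0.0484]
eef_rot: [180.0, -0.1, 6.5]
contact_force: [0.7, 0.1, -0.3]
gripper_width: 0.082
gripper_force: 0.0
time_s: 13.5
tcp_pos: [0.5622, -0.2359, 0.208]
eef_rot: [-180.0, -0.0, 6.5]
contact_force: [0.0, 0.6, -0.8]
gripper_width: 0.0873
gripper_force: 0.0
```

View pics/6.png

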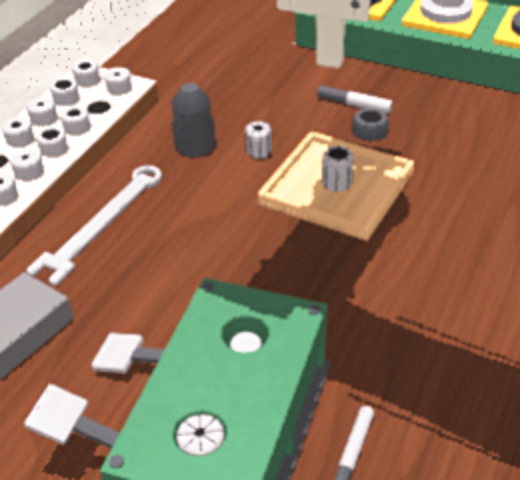

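The wide-bore collet stands upright in the tray at (338,168), the narrow one is seated at (200,433), and the gripper is clear of everything.

```bash
python3 -c "
from plant import r
print(r.close_job())"
```

```text
the job is handed in; nothing more can be done
None
```

The wide-bore collet was ejected and now stands upright on the tray floor, the narrow-bore one is still seated in its pocket, and the job was handed in at about 13.6 s of the 45 s allowed (no verdict was returned).

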